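# Feel a feed slide for its tight spot and mark it

### The arm

A 6-joint arm with a two-finger parallel gripper is mounted at the origin on the work surface. World frame = base frame: x ahead of the robot, y to its left, z up, the work surface at z = 0. Lengths are in m, angles in rad, forces in N, time in s.
With the tool pointing down it reaches from about 0.2 to 0.875 m from the base axis. Payload 3.4 kg.
Tool frame: the origin (TCP) lies between the finger pads; the fingertips stand 25 mm ahead of it and the grasp point (between the pads) lies 6 mm ahead of it (r.nose_length is the z of the fingertips in the tool frame, in m); z points along the fingers, x is the direction in which the jaws open and shut, and the axes are right-handed (so a half turn about z gives the same grasp; the last joint's range is limited). The gripper opens to 94 mm and grips with 3 to 60 N. Pads are 16 mm wide; open, the fingers measure 119 mm over their backs; the gripper's body (75 mm by 177 mm) begins 78 mm behind the grasp point.
Start: joints at [-1.346, 0.276, 1.505, -0, 1.361, -0.121], TCP at [0.195, -0.541, 0.23] pointing down, gripper open.
Joint ranges: [-2.89, 2.89], [-0.75, 2.08], [0.22, 2.7], [-1.18, 4.32], [0.11, 2.71], [-2.7, 2.7]. Speed limits (rad/s): [2.57, 2.57, 3.14, 3.14, 3.14, 3.14].

### API

Orientations are given as a unit quaternion [w, x, y, z].
In Python, from plant import r, gripper_to, inverse_kinematics, vision, models, telemetry gives the robot as it stands. Calls block until the motion is done:
- r.move_to(position, orientation): joint-space move of the TCP to a pose.
- r.move_l(position, rot=None, vel=0.15, guard=None): straight line of the TCP; rot=None keeps the orientation; vel is the mean speed in m/s. With guard (N) it stops when the force on the tool has changed by that much, and returns True; else False.
- r.movej(angles): joint-space move.
- gripper_to(opening, f_grip=None): finger opening in m; f_grip is the grip in N (None keeps the last); returns when the fingers have stopped.
- r.hold(seconds).
- inverse_kinematics(position, orientation): joint angles nearest the present ones, or None.
- vision.snapshot(name): name is "side" or "top" or "wrist"; returns the picture (480x640x3 uint8, red, green, blue); there is no depth.
- vision.get_calibration(name): a dict with "fx", "fy", "cx", "cy" (pixels), "position" and "orientation" of the camera in the world. Camera axes: x right, y down, z forward; pixel columns grow to the right and rows downward; lengths in m; the calibration is good to about 2 mm. A picture is of the moment at which its call begins: read the wrist's pose just before it. get_calibration takes no time and is no camera call; for the wrist camera it gives the pose at the moment of the call.
A pose or a line that the arm cannot do raises r.PlanningError and nothing moves.
- r.sign_off(): hands the job in, once; it reports no verdict.
Trained networks look in the newest picture that a camera, given by its name, has taken for a name from the list of things; names that differ only in an ending like _2 or _b are one class to them, and where a whole thing is asked for, a point or a joint stands for the part that bears it (a point fixed in the world has none). Each returns a list of dicts, best first, with "score" (0 to 1); they miss things now and then, are a little off and sometimes report something else, mostly with a low value. They report only what shows in the picture. A call takes as long as a camera call.
- models.boxes_of(thing, camera): "at" ([x, y, z] in m, in world coordinates, good to about 4 mm: the middle of the surface that is visible of it).
- models.regions_of(thing, camera): "pixels" (480x640 bool, what is visible of it).
- models.mark_of(thing, camera): "at" ([x, y, z] in m, in world coordinates, good to about 4 mm: a listed point, or the origin of a listed thing).
Readings, each from a call of its own:
- telemetry.current_t(): time.
- telemetry.current_joints(): joint angles.
- telemetry.current_dq(): joint speeds.
- telemetry.current_joint_efforts(): joint torques, N m.
- telemetry.current_ee_pos(): TCP position.
- telemetry.current_tool_rot(): TCP orientation.
- telemetry.current_wrist_force(): force on the tool from outside, world axes, zero at the start.
- telemetry.current_torque(): the same for the moment, N m.
- telemetry.current_opening(): finger opening in m.
Only numpy, scipy, OpenCV 4.12 (cv2) and the standard library are available. Lean on these libraries where they do the work, as an engineer would, in place of code of your own. Each camera call takes 0.05 s, during which the arm holds its last target.

### The job

Check the strap press's feed slide for a tight spot: stroke its carriage to the yellow end until it just presses the sprung buffer, then through its full travel to the buffer at the green end, easing onto the buffers without ramming them. Then slide the red marker along its bar to stand level with the middle of the place where the carriage dragged, let go, and leave the carriage parked at the green end, with nothing else disturbed.

Things in the scene. Friction and masses are not known exactly. Their poses are not given: they have to be found in the camera images.
- slide_base: aluminium base plate, 200 x 460 x 12 mm, fixed. Origin on the table under the middle of the guide rail; y runs along the rail, x points to the marker bar. Guide rail at x = 0, 30 mm wide; marker bar parallel to it at x = 85 mm, 14 mm wide; tops of both at z = 30 mm. End blocks 64 x 30 mm, 56 mm high, centred at y = +200 and -200 mm
- carriage: blue carriage, 64 mm across the rail, 70 mm along it, 26 mm high; origin at the middle of its underside. Slides along y of the base, y = -130 to +130 mm free between the buffers, with 1.5 N of friction. Over one hidden tight spot (its middle between y = -90 and +90 mm) the drag swells to 8 to 11 N and fades again, all within 11 mm of the middle; it is a little stronger running in than running out, whichever way it runs
- handle (a point): centre of the top of the black paddle handle that stands on the carriage, over the carriage's centre, 100 mm above the table: 14 mm thick along the rail, 40 mm wide across it, 44 mm high; grip from above with the fingers closing along the rail
- marker: red rider on the marker bar, foot 26 x 26 x 14 mm, on it a tab 10 mm thick along the bar, 24 mm wide across, its top 52 mm above the origin; origin at the middle of the foot's underside. Slides along y of the base (-165 to +165 mm, starts near -y), 1.5 N friction, stays where left. Level with the tight spot when its y in the base frame equals the carriage's y over the middle of the tight spot
- buffer_left (a joint): travel of the sprung rubber-tipped stop in the end block at +y of the base: 0 = fully out, its tip 20 mm out of the block; grows as the carriage presses it in (m), 3 N to start and 1.5 N more per mm; pressed in by more than 9 mm it counts as rammed
- buffer_right (a joint): the same for the stop in the end block at -y of the base
- tag_yellow: yellow disc, 26 mm across, 5 mm thick, fixed on top of one of the two end blocks (origin at its underside): it tells which end is the yellow end
- tag_green: green disc, 26 mm across, 5 mm thick, fixed on top of the other end block: the green end
- gauge: brass gauge block, 20 x 45 x 14 mm, lying on the slide's base plate on the robot's side of the rail; leave alone
- dye_jar: amber glass jar with black cap, 50 mm across, 65 mm high; leave alone
- hammer: hammer lying on the table; leave alone
- screwdriver: screwdriver lying on the table; leave alone
- spool: turned wooden spool, 44 mm across, 50 mm high; leave alone
- wax_block: brown block of edge wax, 50 x 35 x 25 mm; leave alone
- oil_bottle: white oil bottle with red cap, 40 mm across, 110 mm high; leave alone

How it is judged:
By the outcome, as a careful person would: the job done as asked, in the order asked, and still so for the second after the job is handed in, with the robot touching nothing.
It also fails if it takes over 72 s, if anything falls off the work surface, if the arm or the gripper's body presses on something with over 40 N, if the wrist force passes 120 N, or if a joint passes its speed limit or range.

## Working session

There is one attempt and no reset: what is moved stays moved. The work goes in short steps, each a Python script; the robot and the scene stay as the last script left them, time stands still between calls to the robot, and variables do not carry over. Pictures are saved under pics/ and viewed, and the job is handed in when it is done.

```bash
mkdir -p pics; ls; python3 - <<'E'
from plant import r, gripper_to, inverse_kinematics, vision, models, telemetry as t
import cv2
print(t.current_t(),r.nose_length)
for n in("top","side"):
    im=vision.snapshot(n); cv2.imwrite(f"pics/{n}0.png",im[:,:,::-1]); print(n,vision.get_calibration(n))
    for th in("slide_base","carriage","handle","marker","tag_yellow","tag_green","gauge"):
        print(th,[(m["at"],round(m["score"],2)) for m in models.mark_of(th,n)[:2]])
print(t.current_t())
E
```

```text
pics
0.0 0.025
top {'fx': 542.4712197173355, 'fy': 542.4712197173355, 'cx': 323.725623596204, 'cy': 242.87222425326902, 'position': array([ 0.42461771, -0.02579849,  1.23363688]), 'orientation': array([ 0.04822676, -0.70422008,  0.70720381, -0.04013766])}
slide_base [([0.502, 0.009, 0.0013], 0.57)]
carriage [([0.5089, 0.0665, 0.0292], 0.84)]
handle [([0.5074, 0.0611, 0.0961], 0.6)]
marker [([0.5717, -0.1218, 0.0246], 0.65), ([0.3827, -0.3673, -0.0005], 0.65)]
tag_yellow [([0.4829, -0.1915, 0.0545], 0.47)]
tag_green [([0.5221, 0.2042, 0.055], 0.58), ([0.5672, -0.1205, 0.0268], 0.47)]
gauge [([0.4228, -0.117, 0.0075], 0.6)]
side {'fx': 549.7201237292143, 'fy': 549.7201237292143, 'cx': 309.189546522052, 'cy': 239.30325852970762, 'position': array([0.31747371, 0.99239419, 0.68604002]), 'orientation': array([ 0.06458087, -0.123789  ,  0.85880037, -0.49291736])}
slide_base [([0.4981, 0.0101, 0.0046], 0.86)]
carriage [([0.5057, 0.063, 0.0324], 0.72), ([0.3783, -0.3688, 0.0003], 0.47)]
handle [([0.5063, 0.0668, 0.1029], 0.76)]
marker [([0.5704, -0.1203, 0.03], 0.82)]
tag_yellow [([0.4779, -0.1931, 0.0545], 0.48)]
tag_green [([0.522, 0.2027, 0.0573], 0.41)]
gauge [([0.4247, -0.1174, 0.012], 0.7), ([0.7796, 0.1704, 0.0002], 0.29)]
0.8
```

View pics/top0.png

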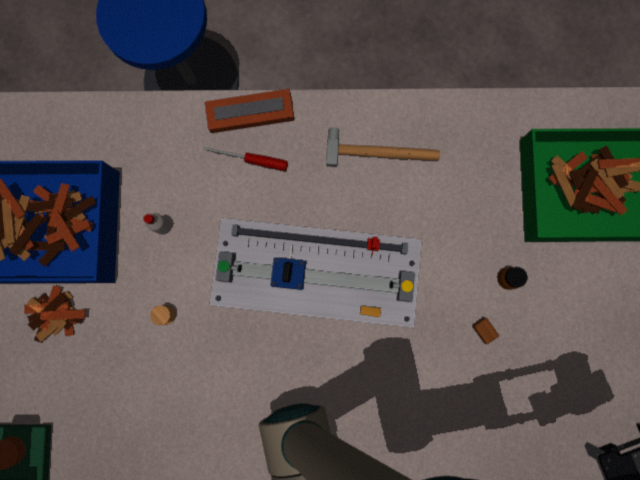

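View pics/side0.png

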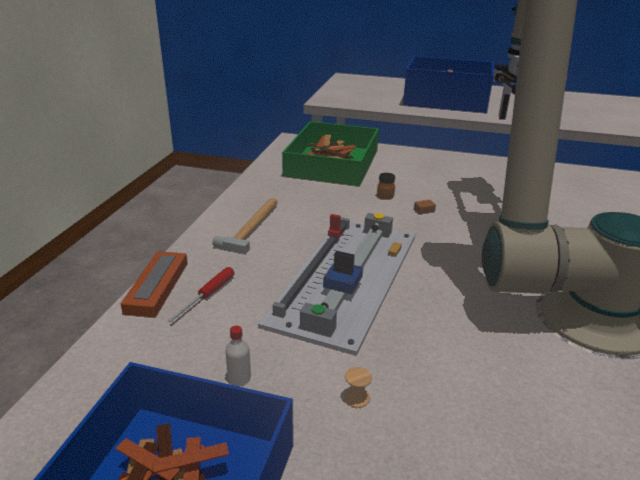

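Top view: the slide is seen at about (315,272). The green tag is at (224,267), the yellow tag at (407,287), the carriage at (288,272) and the marker at (374,243). Next I'll refine the base frame from the tag colour centroids.

```bash
cat > h.py <<'E'
import numpy as np, cv2
from scipy.spatial.transform import Rotation as R
def rot(q): return R.from_quat([q[1],q[2],q[3],q[0]]).as_matrix()
def pix2w(uv,c,z):
    d=rot(c["orientation"])@np.array([(uv[0]-c["cx"])/c["fx"],(uv[1]-c["cy"])/c["fy"],1.]); p=np.array(c["position"]); return p+d*(z-p[2])/d[2]
def quat_down(yaw): # tool x along (cos,sin)yaw, z down
    x=np.array([np.cos(yaw),np.sin(yaw),0]);z=np.array([0,0,-1.]);m=np.c_[x,np.cross(z,x),z]
    q=R.from_matrix(m).as_quat(); return [q[3],*q[:3]]
E
python3 - <<'E'
from h import *
from plant import vision,inverse_kinematics,telemetry as t
for n,roi in(("top",((215,255,235,280),(398,278,418,297))),("side",((308,302,330,317),(370,211,390,223)))):
    im=cv2.imread(f"pics/{n}0.png"); c=vision.get_calibration(n); hsv=cv2.cvtColor(im,cv2.COLOR_BGR2HSV); P=[]
    for (x0,y0,x1,y1),(lo,hi) in zip(roi,((45,85),(20,35))):
        s=hsv[y0:y1,x0:x1]; m=(s[...,0]>=lo)&(s[...,0]<=hi)&(s[...,1]>120)&(s[...,2]>60)
        ys,xs=np.nonzero(m); uv=(xs.mean()+x0,ys.mean()+y0); P.append(pix2w(uv,c,.061)); print(n,m.sum(),uv,P[-1])
    d=P[0]-P[1]; print("len",np.hypot(*d[:2]),"a",np.arctan2(-d[0],d[1]),"ctr",(P[0]+P[1])/2)
for s in(0,np.pi): print(inverse_kinematics([.507,.064,.088],quat_down(np.pi/2-.104+s)))
E
```

```text
top 103 (np.float64(223.2621359223301), np.float64(265.94174757281553)) [0.52264169 0.20577393 0.061     ]
top 119 (np.float64(406.6302521008403), np.float64(285.6806722689076)) [ 0.47825523 -0.19084254  0.061     ]
len 0.3990924428423939 a -0.11144907774214512 ctr [0.50044846 0.0074657  0.061     ]
side 83 (np.float64(317.7469879518072), np.float64(308.4096385542169)) [0.52033352 0.20428884 0.061     ]
side 49 (np.float64(378.48979591836735), np.float64(215.6530612244898)) [ 0.47562776 -0.19327344  0.061     ]
len 0.40006795972456916 a -0.11197930692440178 ctr [0.49798064 0.0055077  0.061     ]
[-1.06582592e-02  3.05723267e-01  1.85347152e+00 -4.44089210e-16
  9.82397870e-01 -1.47745459e+00]
[-1.06582592e-02  3.05723267e-01  1.85347152e+00 -4.44089210e-16
  9.82397870e-01  1.66413807e+00]
```

Both cameras agree: yaw about -0.1117, centre (0.499, 0.0065), and tag spacing 0.3996 against the 0.400 given. Now to grip the handle.

```bash
cat >> h.py <<'E'
A=-0.1117; C=np.array([.4992,.0065]); ex=np.array([np.cos(A),np.sin(A)]); ey=np.array([-np.sin(A),np.cos(A)])
Q=quat_down(np.pi/2+A)
def W(x,y,z): return [*(C+x*ex+y*ey),z]
def B(p): d=np.array(p[:2])-C; return np.array([d@ex,d@ey,p[2]])
def FB(f): return np.array([f[0]*ex[0]+f[1]*ex[1],f[0]*ey[0]+f[1]*ey[1],f[2]])
E
python3 - <<'E'
from h import *
from plant import r,gripper_to,vision,telemetry as t
np.set_printoptions(precision=4,suppress=True)
r.move_to(W(0,.0575,.19),Q); r.move_l(W(0,.0575,.088),vel=.1)
print(t.current_t(),B(t.current_ee_pos()),FB(t.current_wrist_force()))
gripper_to(.0,30); 
print(t.current_t(),t.current_opening(),B(t.current_ee_pos()),FB(t.current_wrist_force()))
t0=t.current_t()
for i in range(1,4):
    r.move_l(W(0,.0575-.002*i,.088),vel=.03); print(t.current_t(),B(t.current_ee_pos()),FB(t.current_wrist_force()))
for n in("side","wrist"): cv2.imwrite(f"pics/{n}1.png",vision.snapshot(n)[:,:,::-1])
E
```

```text
4.3833 [0.0005 0.0576 0.0885] [0.3346 0.3274 0.073 ]
5.5833 0.013961382115687902 [-0.      0.0578  0.088 ] [ 0.2155  2.108  -1.1942]
5.8333 [-0.      0.0553  0.088 ] [-0.7322  0.4336  0.6455]
6.0833 [-0.      0.0532  0.088 ] [-0.0563  0.5813  0.2869]
6.3333 [-0.      0.0512  0.088 ] [ 0.3361  0.3779 -0.2215]
```

View pics/side1.png

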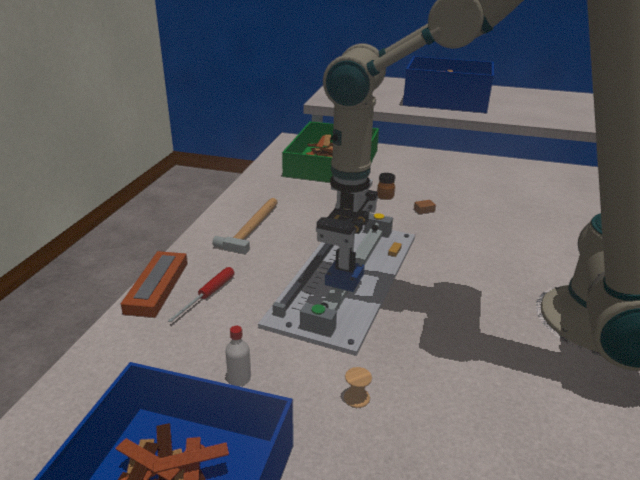

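View pics/wrist1.png

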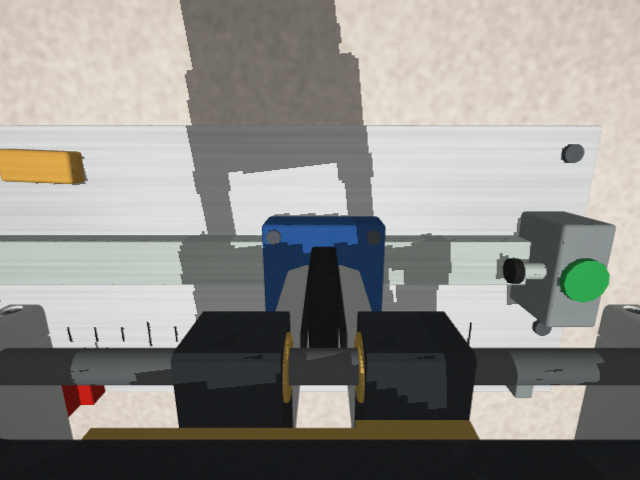

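Gripped at an opening of 13.96 mm, on the handle. Stopped force readings relax to almost nothing, so I'll use guarded moves to catch the rising edge of the drag in each direction.

```bash
cat > s1.py <<'E'
from h import *
from plant import r,gripper_to,vision,telemetry as t
np.set_printoptions(precision=4,suppress=True)
def rep(s): print(s,round(t.current_t(),2),B(t.current_ee_pos()),FB(t.current_wrist_force()))
def stroke(s,x=0):  # s=-1 to -y, +1 to +y ; find rising edges then stop at s*.119
    while 1:
        hit=r.move_l(W(x,s*.119,.088),vel=.035,guard=4.5); rep(("hit" if hit else "end"))
        if not hit or s*B(t.current_ee_pos())[1]>.1: break
        r.move_l(W(x,B(t.current_ee_pos())[1]+s*.021,.088),vel=.035); rep("past")
def buffer(s,x=0):
    hit=r.move_l(W(x,s*.138,.088),vel=.012,guard=3.6); rep(("buf",hit)); return hit
E
python3 - <<'E'
from s1 import *
stroke(-1); buffer(-1)
E
```

```text
hit 9.43 [-0.0001 -0.0636  0.0879] [-0.8272 -2.2151  4.1042]
past 10.22 [-0.     -0.0849  0.088 ] [-0.4743 -0.0624  0.8583]
end 11.36 [-0.     -0.1195  0.088 ] [-0.9826 -1.3448  0.6373]
('buf', True) 12.3 [-0.     -0.1295  0.088 ] [-0.7101  1.698   3.6852]
```

```bash
python3 - <<'E'
from s1 import *
for i in range(4):
    y=-.1305-.001*i
    r.move_l(W(0,y,.088),vel=.02); r.hold(.1); rep(y)
    if FB(t.current_wrist_force())[1]>4.0: break
cv2.imwrite("pics/w2.png",vision.snapshot("wrist")[:,:,::-1])
E
```

```text
-0.1305 12.65 [-0.0001 -0.13    0.088 ] [-0.1052  5.0507  2.6145]
```

View pics/w2.png

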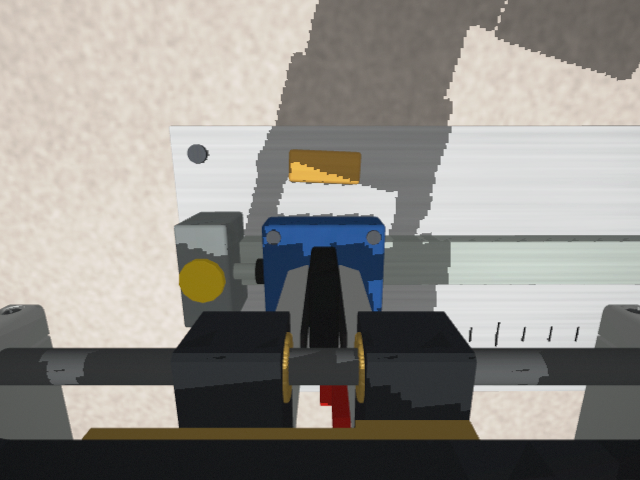

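The carriage is touching the black buffer tip at the yellow end, at about (259,271), with a sustained 5 N. I'll press about 1.5 mm more so the contact is definite, then stroke to green.

```bash
python3 - <<'E'
from s1 import *
r.move_l(W(0,-.1322,.088),vel=.02); r.hold(.15); rep("press"); r.hold(.1); rep("press")
r.move_l(W(0,-.122,.088),vel=.02); r.hold(.1); rep("off")
stroke(1)
E
```

```text
press 13.1 [-0.     -0.1315  0.088 ] [-0.7928  4.9188  1.875 ]
press 13.2 [-0.     -0.1315  0.088 ] [-0.1589  6.1027  2.06  ]
off 13.96 [-0.     -0.1223  0.088 ] [-0.3094 -1.1649  0.1163]
hit 16.23 [ 0.     -0.0779  0.088 ] [-0.8818  3.1086  4.4883]
past 17.02 [-0.     -0.0565  0.088 ] [-1.4037  0.8248  3.0817]
hit 21.83 [0.0001 0.1187 0.088 ] [-1.8437  0.7511  4.7902]
```

The drag edges are at -0.0636 running to -y and -0.0779 running to +y, so the middle is at about -0.0708. Now easing onto the green buffer.

```bash
python3 - <<'E'
from s1 import *
r.move_l(W(0,.127,.088),vel=.03); r.hold(.1); rep("near")
for y in(.1285,.1295,.1305,.1315,.1325,.1335):
    r.move_l(W(0,y,.088),vel=.02); r.hold(.1); rep(y)
    if FB(t.current_wrist_force())[1]<-5.2: break
cv2.imwrite("pics/w3.png",vision.snapshot("wrist")[:,:,::-1])
E
```

```text
near 22.38 [0.0001 0.1276 0.088 ] [-0.3423  0.7576  1.3445]
0.1285 22.73 [0.0001 0.1284 0.088 ] [-0.3208 -1.1174  0.5831]
0.1295 23.08 [0.0001 0.1293 0.088 ] [-0.5268 -0.8498  0.7801]
0.1305 23.43 [0.     0.1306 0.088 ] [-0.366  -1.3126  1.0529]
0.1315 23.78 [0.     0.1309 0.088 ] [ 0.7831 -5.5323  1.1618]
```

View pics/w3.png

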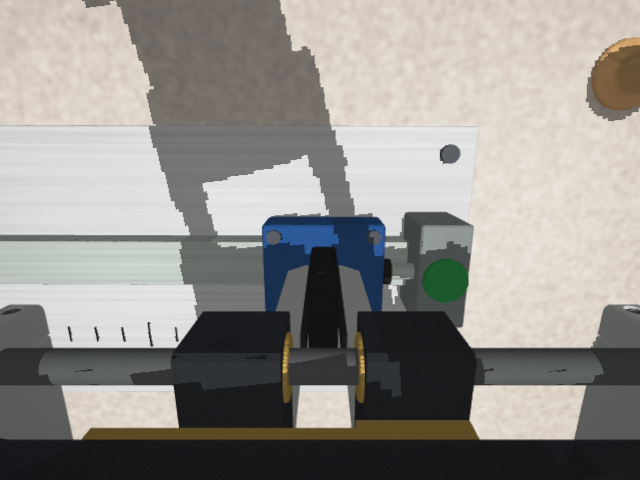

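The carriage is touching the green buffer tip at about (388,270). The contacts at -0.1297 and +0.1307 check the frame to 0.5 mm. I'll press about 1 mm more, release, and look at the marker.

```bash
python3 - <<'E'
from s1 import *
from plant import models
r.move_l(W(0,.1326,.088),vel=.02); r.hold(.2); rep("press")
r.move_l(W(0,.1311,.088),vel=.02); r.hold(.1); rep("back")
gripper_to(.04); rep("open")
r.move_l(W(0,.131,.16),vel=.15)
r.move_l(W(.03,-.118,.2),vel=.25); r.hold(.1)
for n in("wrist","top"):
    im=vision.snapshot(n); cv2.imwrite(f"pics/{n}4.png",im[:,:,::-1])
    print(n,[(B(np.array(m["at"])),m["score"]) for m in models.mark_of("marker",n)],[(B(np.array(m["at"])),m["score"]) for m in models.mark_of("carriage",n)])
rep("")
E
```

```text
press 24.28 [0.0001 0.132  0.088 ] [ 0.7255 -5.8074  0.3753]
back 24.63 [0.0001 0.131  0.088 ] [ 0.882  -3.9836  0.7758]
open 25.24 [-0.0001  0.1312  0.088 ] [ 0.3757 -0.2849 -0.1178]
wrist [(array([ 0.0836, -0.1136,  0.0304]), 0.59)] [(array([0.0032, 0.1324, 0.0288]), 0.91)]
top [] [(array([0.0036, 0.1321, 0.0298]), 0.88)]
 27.44 [ 0.03   -0.1175  0.2   ] [0.1443 0.7904 0.4993]
```

View pics/wrist4.png

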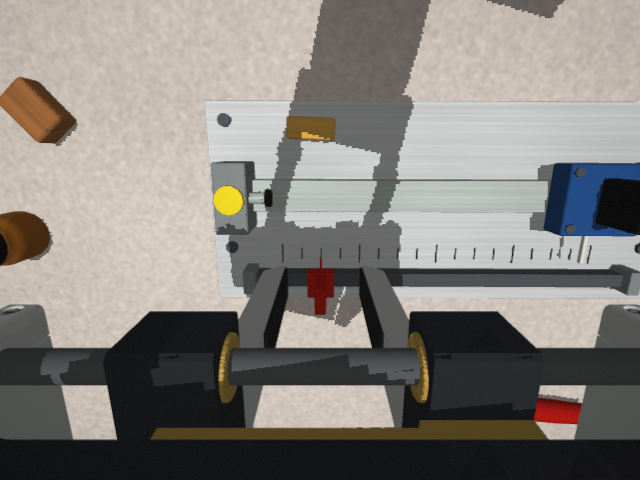

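The red tab at (320,290) sits between the open fingers, near y = -0.117. Next: grip it and slide it to -0.0708.

```bash
python3 - <<'E'
from s1 import *
Y=-.07075
r.move_l(W(.084,-.117,.12),vel=.15); r.move_l(W(.084,-.117,.074),vel=.08); rep("down")
gripper_to(0,15); print(t.current_opening()); rep("grip")
x=B(t.current_ee_pos())[0]
r.move_l(W(x,Y,.074),vel=.04); r.hold(.2); rep("moved")
e=B(t.current_ee_pos())[1]-Y
if abs(e)>.0003: r.move_l(W(x,Y-e,.074),vel=.02); r.hold(.2); rep("trim")
cv2.imwrite("pics/w5.png",vision.snapshot("wrist")[:,:,::-1])
E
```

```text
down 28.96 [ 0.0843 -0.1171  0.0743] [ 0.6012 -0.2332 -0.3527]
0.010034971518838625
grip 29.53 [ 0.0842 -0.1174  0.0743] [ 0.0056 -1.7472  1.9068]
moved 31.04 [ 0.0842 -0.07    0.0743] [-1.1462 -1.5344  6.0149]
trim 31.49 [ 0.0842 -0.0701  0.0743] [-0.2151  0.2983  4.8698]
```

View pics/w5.png

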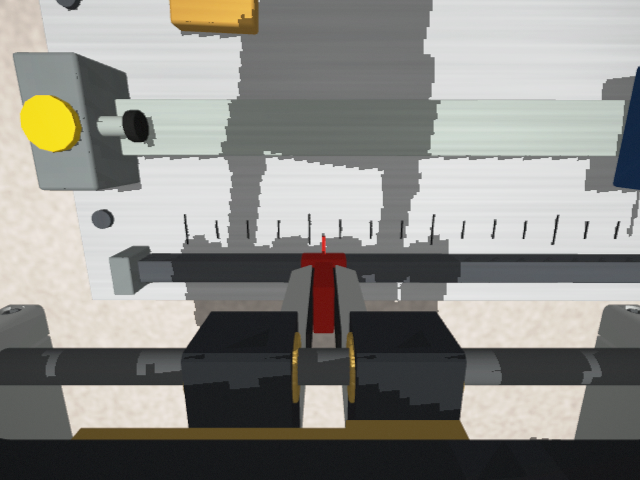

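```bash
python3 - <<'E'
from s1 import *
Y=-.07075
x=B(t.current_ee_pos())[0]; c=-.0720
for i in range(5):
    r.move_l(W(x,c,.0743),vel=.02); r.hold(.2); rep(c)
    e=B(t.current_ee_pos())[1]-Y
    if e<.0002: break
    c-=.0005
gripper_to(.035); rep("open"); r.move_l(W(x,B(t.current_ee_pos())[1],.16),vel=.12)
r.move_l(W(-.05,-.07,.25),vel=.25); r.hold(.1)
from plant import models
for n in("wrist","top","side"):
    im=vision.snapshot(n); cv2.imwrite(f"pics/{n}6.png",im[:,:,::-1])
    for th in("marker","carriage"): print(n,th,[(B(np.array(m["at"])),m["score"]) for m in models.mark_of(th,n)])
rep("")
E
```

```text
-0.072 31.99 [ 0.0842 -0.0715  0.0743] [0.5479 2.9768 4.5152]
open 32.58 [ 0.0842 -0.0721  0.0742] [-0.025  -0.2783  0.1707]
wrist marker [(array([ 0.085 , -0.0636,  0.033 ]), 0.73)]
wrist carriage [(array([0.001 , 0.1286, 0.0271]), 0.62)]
top marker [(array([ 0.085 , -0.0691,  0.0297]), 0.61), (array([-0.1193,  0.3217, -0.0007]), 0.23)]
top carriage [(array([0.0017, 0.1311, 0.0276]), 0.97)]
side marker [(array([-0.119 ,  0.329 ,  0.0015]), 0.73), (array([ 0.087 , -0.0725,  0.0284]), 0.72)]
side carriage [(array([-0.0632, -0.1342,  0.0115]), 0.58), (array([0.0011, 0.1323, 0.0336]), 0.57)]
 34.8 [-0.0499 -0.07    0.2498] [0.194  0.716  0.6955]
```

View pics/wrist6.png

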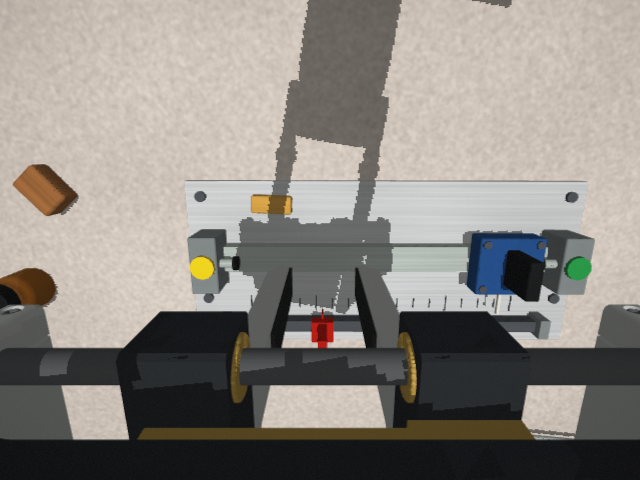

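View pics/side6.png

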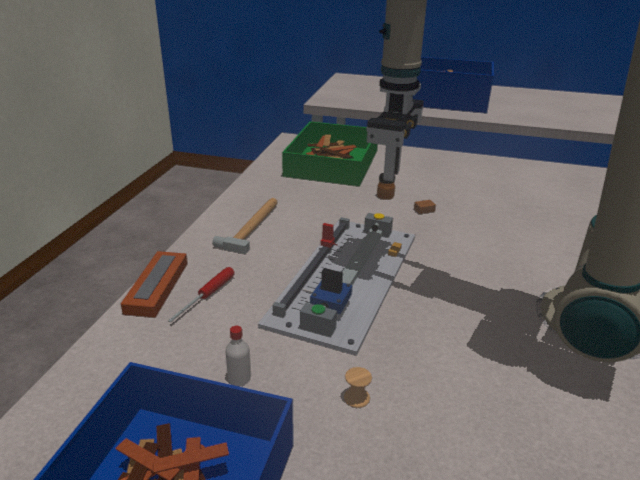

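```bash
python3 - <<'E'
from h import *
from plant import vision
for n,roi in(("wrist",(300,310,345,350)),("side",(318,220,340,250)),("top",(320,225,400,260))):
    im=cv2.imread(f"pics/{n}6.png"); c=vision.get_calibration(n); x0,y0,x1,y1=roi; s=im[y0:y1,x0:x1].astype(int)
    m=(s[...,2]>90)&(s[...,1]<60)&(s[...,0]<60); ys,xs=np.nonzero(m); print(n,m.sum(),xs.min()+x0,xs.max()+x0,ys.min()+y0,ys.max()+y0)
    uv=(xs.mean()+x0,ys.mean()+y0)
    for z in(.05,.06,.07,.082): print(z,B(pix2w(uv,c,z)))
c=vision.get_calibration("wrist")
for uv in((202,267.5),(578,267.5)): print("tags",B(pix2w(uv,c,.066)))
E
```

```text
wrist 549 311 333 311 347
0.05 [ 0.07973254 -0.07068916  0.05      ]
0.06 [ 0.07402195 -0.0706309   0.06      ]
0.07 [ 0.06831135 -0.07057264  0.07      ]
0.082 [ 0.06145864 -0.07050273  0.082     ]
side 52 321 333 224 243
0.05 [ 0.08550666 -0.0802497   0.05      ]
0.06 [ 0.07959515 -0.06390256  0.06      ]
0.07 [ 0.07368363 -0.04755543  0.07      ]
0.082 [ 0.06658982 -0.02793887  0.082     ]
top 127 345 357 235 248
0.05 [ 0.08674768 -0.07048272  0.05      ]
0.06 [ 0.08541902 -0.07022866  0.06      ]
0.07 [ 0.08409036 -0.06997459  0.07      ]
0.082 [ 0.08249597 -0.06966972  0.082     ]
tags [-0.00235106 -0.19570321  0.066     ]
tags [-0.00252507  0.19611292  0.066     ]
```

```bash
python3 -c "
import cv2
a=cv2.imread('pics/wrist6.png')[300:360,280:370];b=cv2.imread('pics/top6.png')[215:315,200:430]
cv2.imwrite('pics/z.png',cv2.resize(a,None,fx=8,fy=8,interpolation=0));cv2.imwrite('pics/z2.png',cv2.resize(b,None,fx=3,fy=3))"
```

```text
(no output)
```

View pics/z2.png

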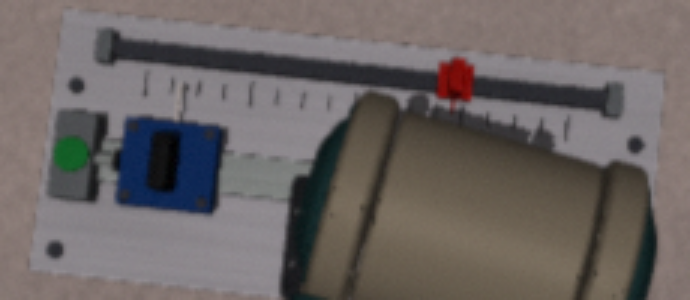

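Vision puts the marker at y ≈ -0.0705, and the carriage stands at the green buffer. Handing in.

```bash
python3 -c "
from plant import r,telemetry as t
r.sign_off(); print(t.current_t())"
```

```text
the job is handed in; nothing more can be done
the job is handed in; nothing more can be done
```

The job is done and handed in at about 35 s of the 72 s allowed. The red marker stands level with the tight spot to within about 1 mm, and the carriage is parked at the green end.

- **Strokes:** I ran the carriage to the yellow buffer and pressed it about 1.5–2 mm (roughly 6 N). I then ran it through its full travel to the green buffer and pressed that about 1–1.5 mm (also about 6 N). Contacts at -129.7 and +130.7 mm match the given ±130 mm.
- **Tight spot:** Drag rose at -63.6 mm running towards yellow and at -77.9 mm running towards green, so I put its middle at about -70.8 mm. The stroke to green also stopped once more near +119 mm. I took that as an upward drift in the force reading, since the spot has to lie within ±90 mm.
- **Marker:** It was at -71.5 mm by the arm's reading just before I let go. After release, my own pixel measurements gave about -70.6 mm (wrist camera) and -70 mm (top camera).
- **Final check:** The carriage measured about 130 mm, against the green buffer, with the gripper clear. The last pictures showed nothing else disturbed.
- **Disagreements:** The network's marker position in the wrist picture was -63.6 mm, against -69.1 mm (top) and -72.5 mm (side). I took it as an outlier. My side-camera pixel measurement of the marker was too dependent on height to be useful.

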